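# Load the eyepiece barrel into the sprung V-block of the gluing jig

## Robot

A 7-joint arm with a two-finger parallel gripper is mounted at the origin on the work surface. World frame = base frame: x ahead of the robot, y to its left, z up, the work surface at z = 0. Lengths are in m, angles in rad, forces in N, time in s.
With the tool pointing down it reaches from about 0.4 to 0.85 m from the base axis. Payload 4.4 kg.
Tool frame: the origin (TCP) lies at the very end of the fingers, on their centre line; the grasp point (between the pads) lies ctrl.pinch_z behind it (ctrl.pinch_z is the distance from the TCP to the grasp point, in m); z points along the fingers, y is the line along which they close (so a half turn about z gives the same grasp; the last joint's range is limited). The gripper opens to 94 mm and grips with 3 to 60 N. Pads are 16 mm wide; open, the fingers measure 119 mm over their backs; the gripper's body (75 mm by 177 mm) begins 78 mm behind the grasp point.
Start: joints at [1.161, 0.628, 0.038, 1.517, -0.027, 0.996, -0.02], TCP at [0.219, -0.612, 0.205] pointing down, gripper open.
Joint ranges: [-3.06, 3.06], [-0.37, 2.12], [-1.25, 1.32], [0.18, 2.47], [-1.1, 4.24], [0.23, 1.98], [-2.94, 2.94]. Speed limits (rad/s): [2.57, 2.57, 3.14, 3.14, 3.14, 3.14, 3.14].

## Interface

Orientations are given as a unit quaternion [w, x, y, z].
In Python, from workcell import ctrl gives the robot as it stands.
- The arm moves only by the shell command python3 -m handwheel 'ROWS' [OPENING] [FORCE]. ROWS is JSON, a list of rows, each a list of 6 numbers: the shift along the tool's x, y, z in cm, then the turn, a rotation vector about the tool's x, y, z in degrees. In form: [[dx, dy, dz, ax, ay, az], ...]. A call has 1 to 5 rows; each row shifts and turns the commanded pose from where the row before left it, along the tool's axes as they then stand; what a row does not reach is not made up. A row lasts 1/12 s, in which the tool goes at most 41.7 mm and 7.16 degrees, less where a joint would pass 70% of its speed; a pose out of reach is approached as far as the arm can. A call is refused whole if a number of a shift passes 4.17 or a number of a turn 7.16, either way. A call with a gripper value outside its range is refused whole. OPENING is the finger opening in cm, from 0 to 9.4, set as the call begins (- or left out, the last holds). The fingers move at their own pace and stop on an object; FORCE is the grip in N (left out, the last holds). Time passes only in rows, so rows that do not move let the fingers close. It gives the time, the measured TCP pose, the force, the opening and the grip force at its end, in the units of the state.
- ctrl.sense(): the state, without advancing time (a new reading comes with each control period).
- ctrl.camera(name): name is "side" or "top" or "wrist"; returns (picture, depth): 420x560x3 uint8, red, green, blue; 420x560 float32, m along the optical axis (not along the pixel's ray), 0 where there is no reading.
- ctrl.camera_info(name): a dict with "vfov" (degrees; the focal length in pixels is half the picture's height over the tangent of half this angle, whatever the lens; pixels are square), "cx", "cy" (the principal point, pixels), "view" (4x4, takes a point from world to camera coordinates). Camera axes: x right, y down, z forward; pixel columns grow to the right and rows downward; lengths in m; the calibration is good to about 2 mm. A picture is of the moment at which its call begins: read the wrist's pose just before it. camera_info takes no time and is no camera call; for the wrist camera it gives the pose at the moment of the call.
- ctrl.job_done(): hands the job in; it is judged then, once.
The state is a dict: "clock": time; "q": joint angles; "joint_velocities": joint speeds; "joint_efforts": joint torques, N m; "ee_pos": TCP position; "tool_rot": TCP orientation; "force": force on the tool from outside, world axes, zero at the start; "moment": the same for the moment, N m; "width": finger opening in m; "grasp_force": force on a finger pad.
Only numpy, scipy, OpenCV 4.12 (cv2) and the standard library are available. Lean on these libraries where they do the work, as an engineer would, in place of code of your own. Each camera call takes 0.05 s, during which the arm holds its last target. There are 200 camera calls.

## Task

The gluing jig for mask eyepieces is closed by a steel dust cover: lift it off by its loop handle, hang it by that handle on the double hook and let it go. Then take the lens barrel from its wooden rest, seat it squarely and midway along the jig's sprung V-block, and press it gently down onto both faces of the V until the V-block has sunk about 10 mm, never as far as its stop. Finish while gripping the barrel and holding it pressed there, without letting go; leave the jar, the tin and the brush where they are.

Things in the scene. Friction and masses are not known exactly. Their poses are not given: they have to be found in the camera images.
- cover_bar (a point): Centre of the cover's handle bar, 66 mm above the plate's underside. The bar runs along the cover's y, 10 mm wide in x, 8 mm tall, on two uprights (8 mm square) at y = +-52 mm; the opening under it is 96 mm wide, 58 mm high. At the start it stands 132 mm above the table, across the V. z points up out of the plate
- cover: Loose dust cover, bare steel, about 220 g: flat plate 76 x 118 x 4 mm (x, y, z) with a stiff loop handle standing on its middle. Lies flat on the tops of the jig's two side walls, over the V-block, touching nothing else. Origin at the centre of the plate's underside. Hung by the bar, its plate is level
- hook_rest (a point): Point midway between the two prongs, level with their tops, 58 mm in front of the posts. x points from the prong tips to the posts: thread the handle's opening over the prongs along +x, then lower it. When hung, the bar lies along y across both prongs, its centre 4 mm above this point, anywhere from 25 mm in front to 15 mm behind
- hook_stand: Fixed double hook stand, origin at table height under the posts. Wooden foot 140 x 110 x 10 mm. Two steel prongs 7 mm thick at y = +-32 mm run level from posts towards -x, 95 mm long, tops 143.5 mm above the table; at the end they turn up into tips 18 mm higher. Nothing joins the prongs or stands above them, so a gripper at the bar's middle fits between
- barrel_center (a point): Centre of the lens barrel: loose aluminium cylinder, 40 mm diameter, 64 mm long, dark fine rings, glass at one end, about 130 g. x is its axis. It lies level on a fixed low wooden rest (36 mm along the axis, 70 mm wide, 20 mm tall), centre 37 mm above the table; 14 mm stand out at each end, so it can be gripped across its end faces
- barrel: The same lens barrel; origin at its centre
- seat (a point): Where the barrel's centre lies when fully seated, midway along the V: 68 mm above the table at rest, sinking with the V-block. x is along the V, z up. Aluminium V-block 40 mm long, 56 mm wide; 90 degree V, bottom 28 mm below this point, upper edges 8 mm below it, 20 mm either side. A seated barrel overhangs 12 mm at each end: fingers on the end faces clear the V
- carriage (a joint): How far the sprung V-block is pressed down, m: 0 at rest (fully up), 0.020 at its stop. A spring holds it up: it starts to move at a push of about 2 N (the barrel's weight alone hardly moves it) and needs 0.7 N more per mm, about 9 N at 10 mm
- v_left (a point): Middle of the contact line on the V face at the +y side of the seat (carriage_c0 is that face)
- v_right (a point): Middle of the contact line on the V face at the -y side of the seat (carriage_c1 is that face)
- jar: Bystander: white paint jar with black lid, 60 mm in diameter, 80 mm tall, origin under its centre
- tin: Bystander: plain steel tin, 66 mm in diameter, 70 mm tall, origin under its centre
- brush: Bystander: flat paint brush lying on the table between robot and jig, under 40 mm tall, origin on its underside
- jig: Fixed steel frame of the jig; origin at table height under the V, x along the V. Base plate 120 x 112 x 10 mm (x, y, z); two side walls 64 mm long in x, inner faces at y = +-46 mm, tops 66 mm above the table
Mind the look-alikes: they are no part of the job. What is shaped like the barrel but blue or orange is not meant. What is shaped like the cover but orange or purple is not meant.

How it is judged:
By the outcome, as a careful person would: the job done as asked, in the order asked, and still so for the second after the job is handed in, while the arm keeps its last pose, push and grip.
It also fails if it takes over 72 s, if anything falls off the work surface, if the arm or the gripper's body presses on something with over 40 N, if the wrist force passes 120 N, or if a joint passes its speed limit or range.

## Working session

There is one attempt and no reset: what is moved stays moved. The work goes in short steps, Python scripts to look and compute and a shell command to move; the robot and the scene stay as the last step left them, time stands still between calls to the robot, and variables do not carry over. Pictures are saved under pics/ and viewed, at most 10 in all, crops included, and the job is handed in when it is done.

```bash
mkdir -p pics; ls
cat > h.py <<'E'
import numpy as np, cv2
from workcell import ctrl
from scipy.spatial.transform import Rotation as R
def info(n):
    c=ctrl.camera_info(n); f=210/np.tan(np.radians(c['vfov'])/2); return f,c['cx'],c['cy'],np.array(c['view'])
def cloud(n,d,i=None):
    f,cx,cy,V=i or info(n); v,u=np.mgrid[0:d.shape[0],0:d.shape[1]]
    P=np.stack([(u-cx)/f*d,(v-cy)/f*d,d],-1); return (P-V[:3,3])@V[:3,:3]
def grab(n):
    i=info(n); im,d=ctrl.camera(n); np.savez(f'pics/{n}.npz',im=im,P=cloud(n,d,i),d=d); return im,d,cloud(n,d,i)
def rot():
    q=ctrl.sense()['tool_rot']; return R.from_quat([q[1],q[2],q[3],q[0]])
def to(p): # shift in cm in tool axes to TCP target p
    s=ctrl.sense(); return (rot().inv().apply(np.array(p)-s['ee_pos'])*100).round(2)
E
python3 - <<'E'
from h import *
for n in('top','side'):
    im,d,P=grab(n); cv2.imwrite(f'pics/{n}0.png',im[...,::-1])
s=ctrl.sense();print(s,ctrl.pinch_z);print(rot().as_matrix().round(3)); print(info('top'),info('side'))
E
```

```text
pics
{'clock': 0.1, 'q': array([ 1.16120418,  0.6291958 ,  0.03843596,  1.51821614, -0.02701827,
        0.99632958, -0.0200492 ]), 'joint_velocities': array([ 9.87191319e-05, -2.25213711e-03, -6.13780086e-04, -4.25757481e-03,
        4.02946979e-04, -1.33589142e-03,  1.25291848e-03]), 'joint_efforts': array([ 2.43593015e-03, -5.50803959e+01,  1.14734150e+00, -1.87119502e+01,
       -5.21587674e-02,  1.92013127e-02,  6.44404713e-05]), 'ee_pos': array([ 0.21893434, -0.61140537,  0.2047    ]), 'tool_rot': array([-8.04513987e-04,  9.85266234e-01,  1.71025676e-01, -1.35522190e-04]), 'force': array([ 0.71668222, -0.40008236,  1.24088054]), 'moment': array([-0.01067921, -0.00593086,  0.0298568 ]), 'grasp_force': 0.0, 'width': 0.09390173622747265} 0.0188
[[ 0.942  0.337 -0.001]
 [ 0.337 -0.941  0.002]
 [ 0.    -0.002 -1.   ]]
(np.float64(409.8350760934053), 273.7634562170523, 206.71181067632085, array([[ 0.02557769, -0.99905976, -0.03500552,  0.04427183],
       [-0.99087573, -0.02070176, -0.13317933,  0.593526  ],
       [ 0.13232944,  0.03809253, -0.99047356,  0.91901558],
       [ 0.        ,  0.        ,  0.        ,  1.        ]])) (np.float64(428.193264029224), 279.540344041327, 212.61314183118074, array([[-0.8976687 , -0.44058829, -0.00853551,  0.53402254],
       [-0.30290824,  0.63099134, -0.71421043,  0.23090593],
       [ 0.32005858, -0.63853887, -0.699879  ,  0.93362738],
       [ 0.        ,  0.        ,  0.        ,  1.        ]]))
```

View pics/top0.png

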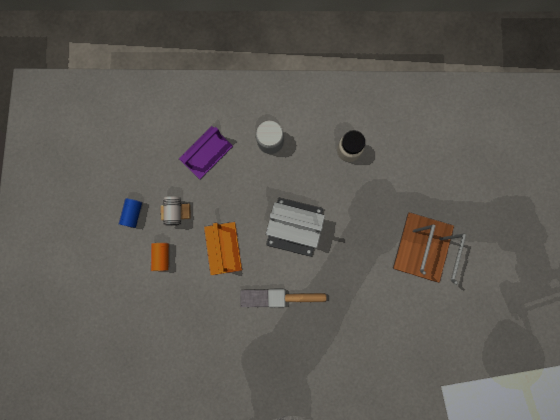

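View pics/side0.png

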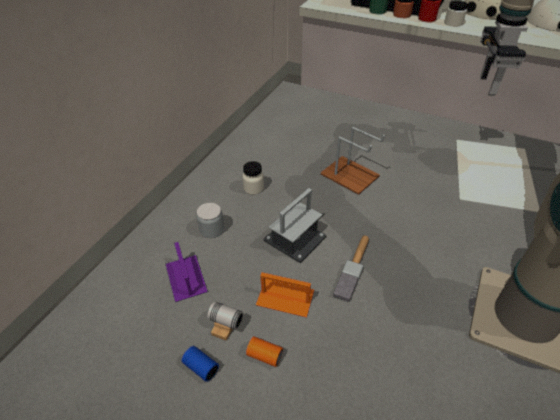

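The top view shows the steel cover on the jig at (296,226), the hook stand at (424,247), the barrel on its rest at (172,211), and the brush at (283,298). The jar is at (352,144) and the tin at (270,136). The purple and orange covers and the blue and orange cylinders are the look-alikes. The side view agrees.

Run:
```python
from h import *
def rect(Q,l):
    (c,s,a)=cv2.minAreaRect((Q[:,:2]*1000).astype(np.float32)); print(l,len(Q),'c',np.round(c,1),'s',np.round(s,1),'a',round(a,1),'z',np.percentile(Q[:,2],[5,50,95]).round(4))
for n in('top','side'):
    z=np.load(f'pics/{n}.npz'); P=z['P'].reshape(-1,3)[z['d'].ravel()>0]
    T=np.load('pics/top.npz')['P']
    if n=='top':
        C={k:T[v,u] for k,(u,v) in dict(cover=(296,232),hook=(424,247),barrel=(172,211),brush=(283,298),jar=(352,144),tin=(270,136)).items()}
        for k in C: print(k,C[k].round(3))
    def near(k,r,a,b): 
        D=np.linalg.norm(P[:,:2]-C[k][:2],axis=1); return P[(D<r)&(P[:,2]>a)&(P[:,2]<b)]
    print(n)
    for k,r,a,b in(('cover',.09,.12,.15),('cover',.09,.06,.075),('cover',.1,.006,.014),('hook',.13,.13,.15),('hook',.13,.155,.175),('hook',.13,.006,.014),('barrel',.06,.03,.07),('barrel',.06,.015,.023)):
        Q=near(k,r,a,b)
        if len(Q)>5: rect(Q,f'{k} {a}')
```

```text
cover [0.532 0.006 0.072]
hook [ 0.508 -0.297  0.01 ]
barrel [0.575 0.294 0.056]
brush [0.382 0.032 0.018]
jar [ 0.734 -0.118  0.082]
tin [0.753 0.07  0.072]
top
cover 0.12 271 c [549.4   8.7] s [112.   10.2] a 76.6 z [0.1335 0.1367 0.1395]
cover 0.06 1474 c [549.5   8.9] s [117.7  76. ] a 76.6 z [0.0681 0.0708 0.0733]
cover 0.006 723 c [539.3   6.6] s [121.  152.5] a 77.2 z [0.0079 0.0108 0.0133]
hook 0.13 369 c [ 492.2 -290.9] s [ 72.2 100.4] a 73.7 z [0.1393 0.1429 0.1454]
hook 0.155 26 c [ 443.3 -276.8] s [69.9  6.2] a 75.2 z [0.1554 0.1596 0.1624]
hook 0.006 2481 c [ 523.1 -303.5] s [220.4 170.5] a 74.1 z [0.0075 0.0103 0.013 ]
barrel 0.03 507 c [578.3 298.8] s [64.9 39.6] a 2.9 z [0.0394 0.0546 0.0597]
barrel 0.015 88 c [579.2 299.7] s [34.4 69.2] a 3.8 z [0.0152 0.0165 0.0206]
side
cover 0.12 218 c [547.8   6.1] s [113.   12.3] a 76.9 z [0.1252 0.1354 0.1381]
cover 0.06 960 c [547.5   5.7] s [120.8  76.9] a 76.5 z [0.068  0.0703 0.0726]
cover 0.006 729 c [549.2   7.1] s [113.7 123.1] a 78.7 z [0.0073 0.0102 0.0129]
hook 0.13 192 c [ 490.7 -293.2] s [ 75.3 103.1] a 74.4 z [0.1364 0.1424 0.1463]
hook 0.155 17 c [ 441.6 -278. ] s [71.3  7.3] a 73.8 z [0.1557 0.1601 0.1615]
hook 0.006 1074 c [ 507.8 -298. ] s [160.1 171.4] a 45.1 z [0.0077 0.0105 0.013 ]
barrel 0.03 636 c [576.9 298.1] s [65.3 38.2] a 4.0 z [0.0359 0.0528 0.0586]
barrel 0.015 91 c [565.4 313.5] s [61.2 30.1] a 28.9 z [0.0152 0.0182 0.0219]
```

```bash
python3 -m handwheel '[[0,0,-1,0,0,-7.1],[0,0,-1,0,0,-7.1],[0,0,-1,0,0,-7.1],[0,0,-1,0,0,-7.1]]' 7
python3 -m handwheel '[[0,0,-1,0,0,-7.1],[0,0,-1,0,0,-7.1],[0,0,0,0,0,-7.1],[0,0,0,0,0,-7.1],[0,0,0,0,0,0]]'
python3 - <<'E'
from h import *
M=rot().as_matrix();print(np.degrees(np.arctan2(M[1,1],M[0,1])),M.round(3),to([.5487,.0075,.265]))
E
```

```text
clock: 0.43
ee_pos: [0.219, -0.6116, 0.2454]
tool_rot: [-0.001, 0.912, 0.41, -0.0]
force: [0.5, -0.1, -0.1]
width: 0.0716
grasp_force: 0.0
clock: 0.85
ee_pos: [0.2188, -0.6118, 0.2652]
tool_rot: [-0.0, 0.784, 0.62, 0.0]
force: [0.3, 0.0, -0.2]
width: 0.07
grasp_force: 0.0
-13.336824760741566 [[ 0.231  0.973  0.   ]
 [ 0.973 -0.231  0.001]
 [ 0.001 -0.    -1.   ]] [67.87 17.81  0.07]
```

```bash
python3 -m handwheel '[[3.4,0.9,0,0,0,0],[3.4,0.9,0,0,0,0],[3.4,0.9,0,0,0,0],[3.4,0.9,0,0,0,0],[3.4,0.9,0,0,0,0]]' | head -2
python3 -m handwheel '[[3.4,0.9,0,0,0,0],[3.4,0.9,0,0,0,0],[3.4,0.9,0,0,0,0],[3.4,0.9,0,0,0,0],[3.4,0.9,0,0,0,0]]'| head -2
python3 -m handwheel '[[3.4,0.9,0,0,0,0],[3.4,0.9,0,0,0,0],[3.4,0.9,0,0,0,0],[3.4,0.9,0,0,0,0],[3.4,0.9,0,0,0,0]]'| head -2
python3 -m handwheel '[[3.4,0.9,0,0,0,0],[3.4,0.9,0,0,0,0],[3.4,0.9,0,0,0,0],[3,0.7,0,0,0,0],[0,0,0,0,0,0]]'| head -2
python3 - <<'E'
from h import *
im,d,P=grab('wrist'); cv2.imwrite('pics/w1.png',im[...,::-1])
Q=P.reshape(-1,3)[d.ravel()>0]
for a,b in((.12,.15),(.06,.075)):
    K=Q[(Q[:,2]>a)&(Q[:,2]<b)&(np.linalg.norm(Q[:,:2]-[.549,.0075],axis=1)<.09)]
    print(cv2.minAreaRect((K[:,:2]*1000).astype(np.float32)),K[:,2].mean(),len(K))
M=rot().as_matrix();print(np.degrees(np.arctan2(M[1,1],M[0,1])),to([.5487,.0075,.113]))
E
```

```text
clock: 1.27
ee_pos: [0.3029, -0.4554, 0.2651]
clock: 1.68
ee_pos: [0.3863, -0.3007, 0.2653]
clock: 2.1
ee_pos: [0.4697, -0.146, 0.2653]
clock: 2.52
ee_pos: [0.5356, -0.0194, 0.2654]
((546.2845458984375, 5.627601623535156), (111.40325927734375, 9.984273910522461), 76.35368347167969) 0.1358045698343832 1385
((545.9842529296875, 5.339302062988281), (117.34449768066406, 76.09861755371094), 76.51923370361328) 0.06987080696829072 6565
-13.329118097706914 [ 3.28  0.72 15.22]
```

View pics/w1.png

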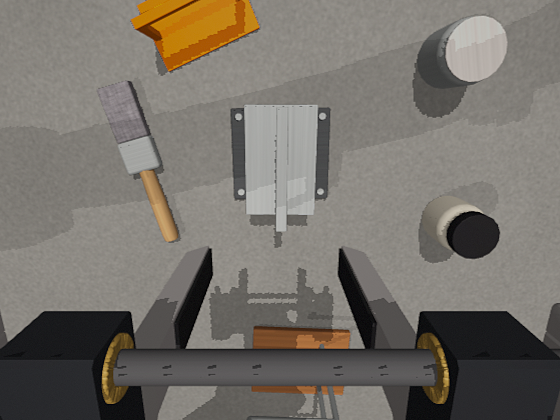

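The wrist view shows the steel cover at (281,160) with its bar along the image vertical at column 281. It lies midway between the fingers, with the brush on the left and the tin and jar on the right.

```bash
python3 -m handwheel '[[1.6,0.3,0,0,0,0],[1.5,0.3,0,0,0,0],[0,0,3.5,0,0,0],[0,0,3.5,0,0,0],[0,0,0,0,0,0]]' | head -2
python3 - <<'E'
from h import *
print(to([.547,.0062,.113]))
E
```

```text
clock: 2.98
ee_pos: [0.5414, -0.0006, 0.19]
[0.83 0.47 7.69]
```

```bash
python3 -m handwheel '[[0.4,0.2,0,0,0,0],[0.4,0.2,3,0,0,0],[0,0,2,0,0,0],[0,0,0,0,0,0],[0,0,0,0,0,0]]' 5| head -2
python3 - <<'E'
from h import *
print(to([.547,.0062,.113]), ctrl.sense()['force'].round(2))
E
```

```text
clock: 3.4
ee_pos: [0.5529, 0.008, 0.1468]
[-0.31 -0.53  3.38] [-0.01  0.23 -0.48]
```

```bash
python3 -m handwheel '[[-0.3,-0.5,1,0,0,0],[0,0,1,0,0,0],[0,0,0,0,0,0],[0,0,0,0,0,0]]' 5| head -2
python3 - <<'E'
from h import *
print(to([.547,.0062,.113]), ctrl.sense()['force'].round(2))
E
```

```text
clock: 3.73
ee_pos: [0.5473, 0.0065, 0.1264]
[-0.04 -0.02  1.34] [-0.11  0.28  0.55]
```

```bash
python3 -m handwheel '[[0,0,0.7,0,0,0],[0,0,0.6,0,0,0],[0,0,0,0,0,0],[0,0,0,0,0,0]]' 5| head -2
python3 -m handwheel '[[0,0,0,0,0,0],[0,0,0,0,0,0],[0,0,0,0,0,0],[0,0,0,0,0,0],[0,0,0,0,0,0]]' 0 30
python3 -m handwheel '[[0,0,0,0,0,0],[0,0,0,0,0,0],[0,0,0,0,0,0],[0,0,0,0,0,0],[0,0,0,0,0,0]]'
```

```text
clock: 4.07
ee_pos: [0.5464, 0.0067, 0.1121]
clock: 4.48
ee_pos: [0.5467, 0.0067, 0.1126]
tool_rot: [0.0, 0.785, 0.619, 0.0]
force: [-0.2, -0.6, -0.3]
width: 0.0204
grasp_force: 0.0
clock: 4.9
ee_pos: [0.5469, 0.0066, 0.1125]
tool_rot: [0.0, 0.785, 0.619, 0.0]
force: [1.0, -0.6, -0.5]
width: 0.0094
grasp_force: 30.0
```

```bash
python3 -m handwheel '[[0,0,-0.5,0,0,0],[0,0,-1,0,0,0],[0,0,-1.5,0,0,0],[0,0,-2,0,0,0],[0,0,-2,0,0,2.2]]'
python3 -m handwheel '[[0,0,0,0,0,0],[0,0,0,0,0,0]]'
python3 - <<'E'
from h import *
M=rot().as_matrix();print(np.degrees(np.arctan2(M[1,1],M[0,1])),to([.3847,-.261,.1605]))
im,d,P=grab('top'); 
Q=P.reshape(-1,3)[d.ravel()>0]; K=Q[(np.linalg.norm(Q[:,:2]-[.547,.006],axis=1)<.1)]
K=K[(K[:,2]>.11)&(K[:,2]<.15)]; print(cv2.minAreaRect((K[:,:2]*1000).astype(np.float32)),K[:,2].mean())
E
```

```text
clock: 5.32
ee_pos: [0.5458, 0.0068, 0.1835]
tool_rot: [-0.001, 0.797, 0.604, -0.001]
force: [-0.2, 0.2, -3.2]
width: 0.0093
grasp_force: 30.0
clock: 5.48
ee_pos: [0.5472, 0.0067, 0.1836]
tool_rot: [0.001, 0.797, 0.604, 0.001]
force: [0.3, 0.5, -2.9]
width: 0.0095
grasp_force: 30.0
-15.666820811214585 [-30.17  -8.42   2.28]
((539.7001342773438, 61.2369499206543), (21.846050262451172, 29.388778686523438), 74.54341125488281) 0.14209577070561247
```

```bash
python3 -m handwheel '[[-1.5,-0.4,0,0,0,0],[-2.5,-0.7,0,0,0,0],[-2.5,-0.7,0,0,0,0],[-2.5,-0.7,0,0,0,0],[-2.5,-0.7,0,0,0,0]]' |head -2
python3 -m handwheel '[[-2.5,-0.7,0,0,0,0],[-2.5,-0.7,0,0,0,0],[-2.5,-0.7,0,0,0,0],[-2.5,-0.7,0,0,0,0],[-2.5,-0.7,0,0,0,0]]' |head -2
python3 -m handwheel '[[-2.5,-0.7,0,0,0,0],[-2.2,-0.6,0,0,0,0],[-1.5,-0.3,0,0,0,0],[-0.8,0,0,0,0,0],[0,0,0,0,0,0]]' |head -2
python3 -m handwheel '[[0,0,0,0,0,0],[0,0,0,0,0,0],[0,0,0,0,0,0],[0,0,0,0,0,0]]'
python3 - <<'E'
from h import *
print(to([.3847,-.261,.1605]))
i=cv2
a=[]
for n in('side','top'):
    im,d,P=grab(n); a.append(im)
f,cx,cy,V=info('side')
def px(p,n):
    f,cx,cy,V=info(n);c=V[:3,:3]@np.array(p)+V[:3,3];return c[:2]/c[2]*f+[cx,cy]
o=[]
for im,n in zip(a,('side','top')):
    u,v=px([.43,-.27,.14],n).astype(int); print(n,u,v)
    w=im[max(0,v-70):v+70,max(0,u-90):u+90]; print(max(0,v-70),max(0,u-90)); o.append(cv2.resize(w,(540,420),interpolation=cv2.INTER_CUBIC)) 
cv2.imwrite('pics/hk1.png',cv2.resize(np.hstack(o),(800,311))[...,::-1])
E
```

```text
clock: 5.95
ee_pos: [0.4827, -0.0961, 0.1811]
clock: 6.37
ee_pos: [0.4153, -0.2067, 0.1813]
clock: 6.78
ee_pos: [0.3815, -0.2706, 0.1816]
clock: 7.12
ee_pos: [0.3834, -0.2682, 0.1824]
tool_rot: [-0.0, 0.796, 0.605, 0.0]
force: [0.2, 0.4, -2.2]
width: 0.0094
grasp_force: 30.0
[ 0.73 -0.07  2.2 ]
side 378 149
79 288
top 432 283
213 342
```

View pics/hk1.png

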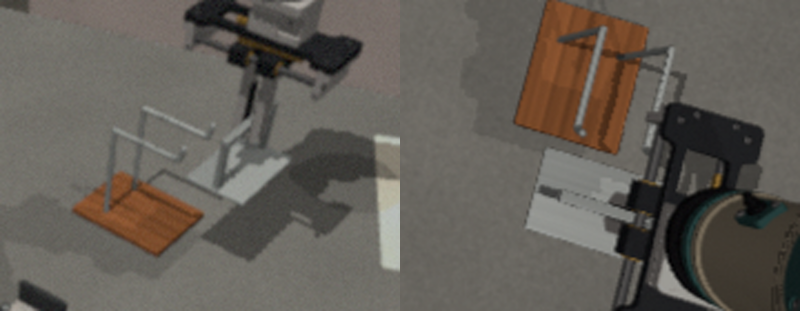

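The crop shows the cover hanging level in the gripper just in front of the prong tips. In the side half the tips are at crop (182,155) and (212,132), and the plate is at (240,170).

Run:
```python
from h import *
c=np.array([.3834,-.2682]);y=np.array([np.cos(np.radians(74.3)),np.sin(np.radians(74.3))]);x=np.array([y[1],-y[0]])
for n in('side','top'):
    Q=np.load(f'pics/{n}.npz')['P'].reshape(-1,3); D=Q[:,:2]-c; X=D@x;Y=D@y
    K=(np.abs(X)<.055)&(np.abs(Y)<.08)&(Q[:,2]>.12)&(Q[:,2]<.15)
    print(n,K.sum(),'plate X',np.percentile(X[K],[1,99]).round(4),'Y',np.percentile(Y[K],[1,99]).round(4),'z',np.percentile(Q[K,2],[10,50,90]).round(4))
    A=np.c_[X[K],Y[K],np.ones(K.sum())]; print(np.linalg.lstsq(A,Q[K,2],rcond=None)[0].round(4))
    D=Q[:,:2]-[.4425,-.2774];K=(np.abs(D@x)<.02)&(np.abs(D@y)<.06)&(Q[:,2]>.15)&(Q[:,2]<.17);print('tips',(D@x)[K].mean(),np.percentile((D@y)[K],[2,50,98]))
print(ctrl.sense()['moment'])
```

```text
side 723 plate X [-0.0367  0.0377] Y [-0.0573  0.0595] z [0.1386 0.1405 0.1423]
[0.0081 0.0003 0.1406]
tips -0.0002645112805776595 [-0.0366638  -0.00185913  0.03337955]
top 1315 plate X [-0.0358  0.0391] Y [-0.0266  0.0613] z [0.1386 0.1405 0.1424]
[0.0089 0.0048 0.1404]
tips 0.0011196943533440488 [-0.02981719  0.03219227  0.03551855]
[-0.05605266 -0.06244267 -0.00850021]
```

```bash
python3 -m handwheel '[[0.5,0,1,0,0,0],[0,0,1.2,0,0,0],[0,0,0,0,0,0],[0,0,0,0,0,0]]' |head -2
python3 -m handwheel '[[0,1,0,0,0,0],[0,1.5,0,0,0,0],[0,1.5,0,0,0,0],[0,1,0,0,0,0],[0,0,0,0,0,0]]' | head -4
python3 - <<'E'
from h import *
print(to([.3834+.094*.9627+.005*.2706,-.2682-.094*.2706+.005*.9627,.160]))
E
```

```text
clock: 7.55
ee_pos: [0.3839, -0.2641, 0.1603]
clock: 7.97
ee_pos: [0.4358, -0.2788, 0.1612]
tool_rot: [0.002, 0.797, 0.604, 0.001]
force: [0.2, -0.6, -3.4]
[0.1  4.07 0.13]
```

```bash
python3 -m handwheel '[[0,1,0,0,0,0],[0,1.2,0,0,0,0],[0,1.2,0,0,0,0],[0,0.7,0,0,0,0],[0,0,0,0,0,0]]' | head -4
python3 -m handwheel '[[0,0,0,0,0,0],[0,0,0,0,0,0]]' | head -4
python3 - <<'E'
from h import *
print(to([.3834+.094*.9627+.005*.2706,-.2682-.094*.2706+.005*.9627,.160]))
c=np.array(ctrl.sense()['ee_pos'][:2]);y=np.array([np.cos(np.radians(74.3)),np.sin(np.radians(74.3))]);x=np.array([y[1],-y[0]])
im,d,P=grab('side'); Q=P.reshape(-1,3); D=Q[:,:2]-c; X=D@x;Y=D@y
for a,b in((.095,.13),(.134,.15),(.153,.167),(.172,.19)):
    K=(np.abs(X)<.08)&(np.abs(Y)<.07)&(Q[:,2]>a)&(Q[:,2]<b)
    print(a,K.sum(),'X',np.percentile(X[K],[1,99]).round(4),'Y',np.percentile(Y[K],[1,99]).round(4),'z',np.median(Q[K,2]))
cv2.imwrite('pics/hk2.png',cv2.resize(im[70:230,270:470],(800,600),interpolation=cv2.INTER_CUBIC)[...,::-1])
E
```

```text
clock: 8.38
ee_pos: [0.4732, -0.2894, 0.1605]
tool_rot: [0.0, 0.797, 0.604, 0.0]
force: [1.0, -0.7, -3.0]
clock: 8.55
ee_pos: [0.4707, -0.2889, 0.1603]
tool_rot: [-0.001, 0.797, 0.604, -0.0]
force: [0.1, 0.1, -2.5]
[0.13 0.44 0.03]
0.095 659 X [-0.037  0.07 ] Y [-0.0554  0.0593] z 0.11831592458369289
0.134 186 X [-0.0299  0.0702] Y [-0.0536  0.0563] z 0.14230472088273338
0.153 63 X [-0.0336  0.0055] Y [-0.055   0.0572] z 0.15965744933063303
0.172 162 X [-0.017   0.0165] Y [-0.0541  0.0574] z 0.18256676467225808
```

View pics/hk2.png

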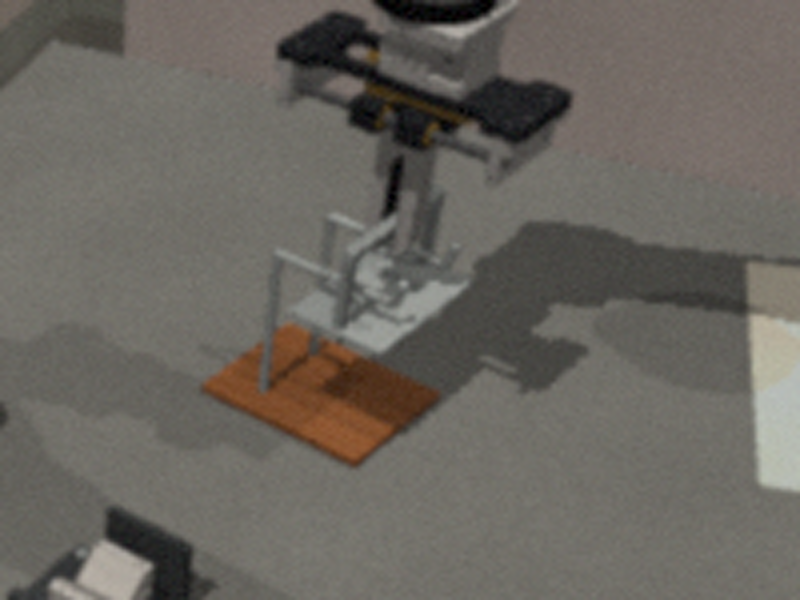

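The prongs now run through the handle opening. The bar is at crop (365,245), the posts at (268,320) and (330,250), and the tip at (450,250), so the bar is about 30 mm behind the tips. Next I lower it.

```bash
python3 -m handwheel '[[0,0.3,0.8,0,0,0],[0,0,0.8,0,0,0],[0,0,0.8,0,0,0],[0,0,0.4,0,0,0],[0,0,0,0,0,0]]' | head -4
python3 -m handwheel '[[0,0,0.2,0,0,0],[0,0,0.15,0,0,0],[0,0,0,0,0,0],[0,0,0,0,0,0]]' | head -4
```

```text
clock: 9.02
ee_pos: [0.4735, -0.2893, 0.1309]
tool_rot: [-0.001, 0.797, 0.604, -0.001]
force: [-0.1, 0.0, -3.0]
clock: 9.35
ee_pos: [0.4748, -0.29, 0.1291]
tool_rot: [0.0, 0.797, 0.604, 0.0]
force: [-0.0, 0.5, -3.1]
```

```bash
python3 -m handwheel '[[0,0,0.1,0,0,0],[0,0,0.1,0,0,0],[0,0,0,0,0,0],[0,0,0,0,0,0]]' | head -4
```

```text
clock: 9.68
ee_pos: [0.4749, -0.2901, 0.1277]
tool_rot: [0.0, 0.797, 0.604, 0.0]
force: [-0.9, 0.9, 4.1]
```

```bash
python3 -m handwheel '[[0,0,0,0,0,0],[0,0,0,0,0,0],[0,0,0,0,0,0],[0,0,0,0,0,0]]' 4 10| tail -4
python3 -m handwheel '[[0,0,-1,0,0,0],[0,0,-2,0,0,0],[0,0,-3,0,0,0],[0,0,-4,0,0,0],[0,0,-3,0,0,0]]' | head -4
python3 -m handwheel '[[0,0,0,0,0,0],[0,0,0,0,0,0]]' 9 | head -4
python3 - <<'E'
from h import *
c=np.array([.4749,-.2901]);y=np.array([np.cos(np.radians(74.3)),np.sin(np.radians(74.3))]);x=np.array([y[1],-y[0]])
im,d,P=grab('side'); Q=P.reshape(-1,3); D=Q[:,:2]-c; X=D@x;Y=D@y
for a,b in((.07,.1),(.134,.148),(.149,.156),(.157,.19)):
    K=(np.abs(X)<.08)&(np.abs(Y)<.07)&(Q[:,2]>a)&(Q[:,2]<b)
    if K.sum()>2: print(a,K.sum(),'X',np.percentile(X[K],[1,99]).round(4),'Y',np.percentile(Y[K],[1,99]).round(4),'z',np.percentile(Q[K,2],[5,50,95]))
K=(np.abs(X)<.08)&(np.abs(Y)<.07)&(Q[:,2]>.07)&(Q[:,2]<.1); print(np.linalg.lstsq(np.c_[X[K],Y[K],np.ones(K.sum())],Q[K,2],rcond=None)[0].round(4))
im2,d,P=grab('top')
a=cv2.resize(im[70:230,270:470],(400,320)); b=cv2.resize(im2[150:310,120:320],(400,320))
cv2.imwrite('pics/hk3.png',np.hstack([a,b])[...,::-1])
# seat
Q=P.reshape(-1,3);K=Q[(np.linalg.norm(Q[:,:2]-[.547,.006],axis=1)<.06)]
for a,b in((.061,.07),(.05,.06),(.035,.05)):
    k=K[(K[:,2]>a)&(K[:,2]<b)]
    if len(k)>5: print(a,len(k),cv2.minAreaRect((k[:,:2]*1000).astype(np.float32)))
M=rot().as_matrix();print(np.degrees(np.arctan2(M[1,1],M[0,1])))
E
```

```text
tool_rot: [-0.0, 0.797, 0.604, 0.0]
force: [0.4, -1.0, 0.8]
width: 0.0332
grasp_force: 0.0
clock: 10.43
ee_pos: [0.4752, -0.2899, 0.2601]
tool_rot: [0.001, 0.797, 0.604, 0.001]
force: [0.3, 0.2, -0.3]
clock: 10.6
ee_pos: [0.4758, -0.2904, 0.2594]
tool_rot: [0.002, 0.797, 0.604, 0.001]
force: [0.4, -1.2, -0.2]
0.07 662 X [-0.0369  0.0646] Y [-0.0571  0.0596] z [0.0826678  0.08594743 0.08942416]
0.134 204 X [-0.0336  0.0653] Y [-0.0516  0.0558] z [0.13698611 0.14254043 0.14640569]
0.149 107 X [-0.0367  0.0056] Y [-0.0513  0.0567] z [0.1493622  0.15168414 0.15370998]
0.157 14 X [-0.0395 -0.0306] Y [-0.0352  0.037 ] z [0.15765005 0.15930751 0.16214505]
[-0.0127  0.0024  0.086 ]
0.061 207 ((550.6455688476562, 8.838130950927734), (107.53106689453125, 63.383663177490234), 76.77839660644531)
0.05 235 ((549.5029296875, 9.980812072753906), (94.5024642944336, 60.02006530761719), 78.17121124267578)
0.035 169 ((548.0643310546875, 9.208511352539062), (93.39238739013672, 57.38374328613281), 76.53905487060547)
-15.705768181180197
```

View pics/hk3.png

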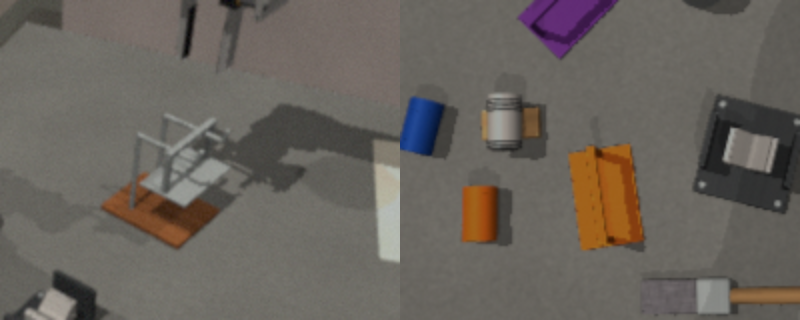

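The left half shows the cover hanging level and free on both prongs, with the bar at crop (190,150) and the plate at (190,180). The right half shows the barrel on its rest at (505,122) and the open jig with its V at (750,150).

```bash
python3 -m handwheel '[[0,0,0,0,0,-6.4],[0,0,0,0,0,-6.4],[0,0,0,0,0,-6.3],[3,0.8,0,0,0,0],[3.6,0.9,0,0,0,0]]' 9 | head -2
python3 -m handwheel '[[3.6,0.9,0,0,0,0],[3.6,0.9,0,0,0,0],[3.6,0.9,0,0,0,0],[3.6,0.9,0,0,0,0],[3.6,0.9,0,0,0,0]]' | head -2
python3 -m handwheel '[[3.6,0.9,0,0,0,0],[3.6,0.9,0,0,0,0],[3.6,0.9,0,0,0,0],[3.6,0.9,0,0,0,0],[3.6,0.9,0,0,0,0]]' | head -2
python3 -m handwheel '[[3.6,0.9,0,0,0,0],[3,0.5,0,0,0,0],[1.5,0,0,0,0,0],[0,0,0,0,0,0],[0,0,0,0,0,0]]' | head -2
python3 -m handwheel '[[0,0,0,0,0,0],[0,0,0,0,0,0]]' | head -2
python3 - <<'E'
from h import *
im,d,P=grab('wrist'); Q=P.reshape(-1,3)[d.ravel()>0]; 
cv2.imwrite('pics/w2.png',im[...,::-1])
K=Q[np.linalg.norm(Q[:,:2]-[.5776,.2985],axis=1)<.055]
k=K[K[:,2]>.03];print(len(k),cv2.minAreaRect((k[:,:2]*1000).astype(np.float32)),np.percentile(k[:,2],98))
k=K[(K[:,2]>.013)&(K[:,2]<.024)];print(len(k),cv2.minAreaRect((k[:,:2]*1000).astype(np.float32)))
M=rot().as_matrix();print(np.degrees(np.arctan2(M[1,1],M[0,1])),to([.5776,.2985,.018]))
E
```

```text
clock: 11.12
ee_pos: [0.4859, -0.2252, 0.2548]
clock: 11.53
ee_pos: [0.5209, -0.0391, 0.2555]
clock: 11.95
ee_pos: [0.5552, 0.1431, 0.2553]
clock: 12.37
ee_pos: [0.5643, 0.2233, 0.2553]
clock: 12.53
ee_pos: [0.5656, 0.2208, 0.2564]
10768 ((578.3283081054688, 279.67974853515625), (68.90740966796875, 72.32268524169922), 3.341066837310791) 0.37644549586948867
615 ((576.1492919921875, 295.95611572265625), (35.19884490966797, 69.71356201171875), 4.61796760559082)
3.234344176662038 [ 7.7   1.64 23.85]
```

View pics/w2.png

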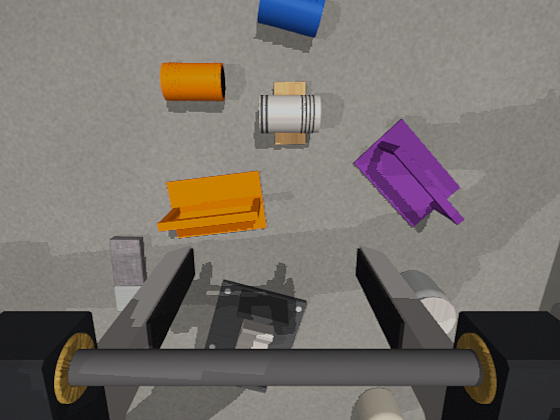

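The wrist view shows the barrel at (290,114) on its rest. The blue, orange and purple look-alikes all stand clear of its ends.

```bash
python3 - <<'E'
from h import *
z=np.load('pics/wrist.npz');Q=z['P'].reshape(-1,3)[z['d'].ravel()>0]
K=Q[np.linalg.norm(Q[:,:2]-[.5776,.2985],axis=1)<.05]
k=K[(K[:,2]>.032)&(K[:,2]<.07)];print(len(k),cv2.minAreaRect((k[:,:2]*1000).astype(np.float32)),np.percentile(k[:,2],98))
k=K[(K[:,2]>.05)&(K[:,2]<.07)];print(len(k),cv2.minAreaRect((k[:,:2]*1000).astype(np.float32)))
E
python3 -m handwheel '[[3.5,0.6,2,0,0,0],[3,0.6,3,0,0,0],[1.2,0.4,4,0,0,0],[0,0,3,0,0,0],[0,0,0,0,0,0]]' 9.4 | head -2
python3 -m handwheel '[[0,0,0,0,0,0],[0,0,0,0,0,0],[0,0,0,0,0,0]]' | head -2
python3 - <<'E'
from h import *
print(to([.5776,.2985,.018]),to([.5766,.2965,.018]))
E
```

```text
2295 ((574.8814697265625, 296.2511901855469), (63.89947509765625, 38.7637825012207), 3.235180616378784) 0.05816806572436515
1815 ((574.91796875, 295.9254150390625), (63.83433151245117, 32.70610809326172), 3.3052072525024414)
clock: 13.0
ee_pos: [0.573, 0.297, 0.1317]
clock: 13.25
ee_pos: [0.5786, 0.3, 0.1408]
[-0.17 -0.16 12.28] [-0.36 -0.27 12.28]
```

```bash
python3 -m handwheel '[[-0.3,-0.3,3,0,0,0],[0,0,3,0,0,0],[0,0,2.5,0,0,0],[0,0,0,0,0,0],[0,0,0,0,0,0]]' | head -2
python3 - <<'E'
from h import *
print(to([.5755,.2965,.0185]),ctrl.sense()['width'])
E
```

```text
clock: 13.67
ee_pos: [0.5744, 0.2968, 0.0541]
[-0.03  0.1   3.56] 0.093917090191914
```

```bash
python3 -m handwheel '[[0,0.1,1.2,0,0,0],[0,0,1.2,0,0,0],[0,0,1.1,0,0,0],[0,0,0,0,0,0],[0,0,0,0,0,0]]' | head -2
python3 -m handwheel '[[0,0,0,0,0,0],[0,0,0,0,0,0],[0,0,0,0,0,0],[0,0,0,0,0,0],[0,0,0,0,0,0]]' 5.8 20
python3 - <<'E'
from h import *
print(to([.5755,.2965,.0185]),ctrl.sense()['width'])
E
```

```text
clock: 14.08
ee_pos: [0.5744, 0.2968, 0.0174]
clock: 14.5
ee_pos: [0.5753, 0.2973, 0.0184]
tool_rot: [0.0, 0.686, 0.728, 0.0]
force: [0.6, 0.6, -0.3]
width: 0.064
grasp_force: 1.3
[-0.08  0.02 -0.01] 0.0640185634405952
```

```bash
python3 -m handwheel '[[0,0,0,0,0,0],[0,0,0,0,0,0],[0,0,0,0,0,0],[0,0,0,0,0,0]]' 5 45
python3 -m handwheel '[[0,0,-0.5,0,0,0],[0,0,-1,0,0,0],[0,0,-2,0,0,0],[0,0,-3,0,0,0],[0,0,-4,0,0,0]]'
python3 -m handwheel '[[0,0,-4,0,0,0],[0,0,-3,0,0,0],[0,0,0,0,0,0],[0,0,0,0,0,0]]'
```

```text
clock: 14.83
ee_pos: [0.5751, 0.2973, 0.0184]
tool_rot: [0.0, 0.686, 0.728, 0.0]
force: [1.5, -0.8, 2.4]
width: 0.064
grasp_force: 45.0
clock: 15.25
ee_pos: [0.5727, 0.2957, 0.1222]
tool_rot: [-0.001, 0.686, 0.728, -0.003]
force: [0.4, 0.3, -1.3]
width: 0.0636
grasp_force: 45.0
clock: 15.58
ee_pos: [0.5757, 0.2977, 0.1957]
tool_rot: [0.001, 0.686, 0.728, 0.002]
force: [0.7, -0.4, -2.4]
width: 0.0637
grasp_force: 45.0
```

```bash
python3 -m handwheel '[[0,0,0,0,0,5.6],[0,0,0,0,0,5.6],[0,0,0,0,0,5.5],[0,0,0,0,0,0],[0,0,0,0,0,0]]' |head -2
python3 - <<'E'
from h import *
th=np.radians(-13.5);x=np.array([np.cos(th),np.sin(th)]);y=np.array([-x[1],x[0]])
for n,c in(('top',[.5495,.0087]),('side',[.5477,.006])):
    Q=np.load(f'pics/{n}.npz')['P'].reshape(-1,3); D=Q[:,:2]-c; X=D@x;Y=D@y;Z=Q[:,2]
    def st(l,K): print(n,l,K.sum(),'X',np.percentile(X[K],[2,98]).round(4),'Y',np.percentile(Y[K],[2,98]).round(4),'z',np.median(Z[K]).round(4))
    w=(abs(X)<.06)&(abs(Z-.066)<.004)
    st('wall+',w&(Y>.035)&(Y<.07)); st('wall-',w&(Y<-.035)&(Y>-.07))
    st('block',(abs(X)<.045)&(abs(Y)<.035)&(Z>.035)&(Z<.066))
    st('blocktop',(abs(X)<.045)&(abs(Y)<.04)&(Z>.056)&(Z<.064))
    K=(abs(X)<.018)&(abs(Y)<.019)&(Z>.035)&(Z<.063)
    yy=Y[K];zz=Z[K]
    from scipy.optimize import least_squares
    r=least_squares(lambda p:zz-p[1]-abs(yy-p[0])*p[2],[0,.04,1],loss='soft_l1',f_scale=.001).x; print('V',r.round(4))
M=rot().as_matrix();print(np.degrees(np.arctan2(M[1,1],M[0,1])),to([.547,.0064,.14]))
E
```

```text
clock: 16.0
ee_pos: [0.5738, 0.2964, 0.1916]
top wall+ 96 X [-0.0303  0.031 ] Y [0.0464 0.0542] z 0.0666
top wall- 98 X [-0.0296  0.0319] Y [-0.0533 -0.0457] z 0.0668
top block 440 X [-0.0188  0.0201] Y [-0.0264  0.0273] z 0.0543
top blocktop 196 X [-0.0184  0.0198] Y [-0.0269  0.0279] z 0.0592
V [3.000e-04 4.090e-02 9.768e-01]
side wall+ 88 X [-0.0304  0.0302] Y [0.0459 0.0555] z 0.0661
side wall- 77 X [-0.0284  0.0329] Y [-0.0534 -0.0444] z 0.0658
side block 381 X [-0.0191  0.0205] Y [-0.0265  0.0289] z 0.0512
side blocktop 128 X [-0.0181  0.0205] Y [-0.0274  0.0289] z 0.0591
V [1.000e-04 4.130e-02 8.739e-01]
-13.141300271352506 [-28.84   3.99   5.22]
```

```bash
python3 -m handwheel '[[-2,0.4,0,0,0,0.3],[-3.2,0.4,0,0,0,0],[-3.2,0.4,0,0,0,0],[-3.2,0.4,0,0,0,0],[-3.2,0.4,0,0,0,0]]' |head -2
python3 -m handwheel '[[-3.2,0.4,0,0,0,0],[-3.2,0.4,0,0,0,0],[-3.2,0.5,0,0,0,0],[-2.6,0.5,0,0,0,0],[-1.7,0.2,0,0,0,0]]' |head -2
python3 -m handwheel '[[0,0,2,0,0,0],[0,0,2,0,0,0],[0,0,1,0,0,0],[0,0,0,0,0,0],[0,0,0,0,0,0]]' |head -2
python3 -m handwheel '[[0,0,0,0,0,0],[0,0,0,0,0,0],[0,0,0,0,0,0]]' |head -4
python3 - <<'E'
from h import *
M=rot().as_matrix();print(np.degrees(np.arctan2(M[1,1],M[0,1])),M[2].round(4),to([.5477,.0066,.1]))
th=np.radians(-13.5);x=np.array([np.cos(th),np.sin(th)]);y=np.array([-x[1],x[0]]); c=[.5477,.0066]
im,d,P=grab('side');Q=P.reshape(-1,3); D=Q[:,:2]-c; X=D@x;Y=D@y;Z=Q[:,2]
K=(abs(X)<.03)&(abs(Y)<.03)&(Z>.1)&(Z<.19); 
A=np.c_[2*Y[K],2*Z[K],np.ones(K.sum())];s=np.linalg.lstsq(A,Y[K]**2+Z[K]**2,rcond=None)[0];print(K.sum(),s,np.sqrt(s[2]+s[0]**2+s[1]**2),np.percentile(X[K],[1,99]),np.percentile(Y[K],[1,99]),np.percentile(Z[K],[1,99]),ctrl.sense()['ee_pos'])
cv2.imwrite('pics/s4.png',cv2.resize(im[130:290,200:400],(800,600),interpolation=cv2.INTER_CUBIC)[...,::-1])
E
```

```text
clock: 16.42
ee_pos: [0.5586, 0.147, 0.1923]
clock: 16.83
ee_pos: [0.5454, 0.0046, 0.1923]
clock: 17.25
ee_pos: [0.5459, 0.0092, 0.1426]
clock: 17.5
ee_pos: [0.547, 0.0091, 0.144]
tool_rot: [0.001, 0.786, 0.619, 0.001]
force: [-0.5, 0.3, -1.8]
-13.567429127109238 [ 5.0e-04  1.6e-03 -1.0e+00] [-0.23  0.12  4.4 ]
394 [ 0.00220685  0.16446868 -0.02670786] 0.018626833358036617 [-0.02831106  0.02967195] [-0.01007206  0.02241674] [0.1540115  0.18487765] [0.54689987 0.00897785 0.14386192]
```

View pics/s4.png

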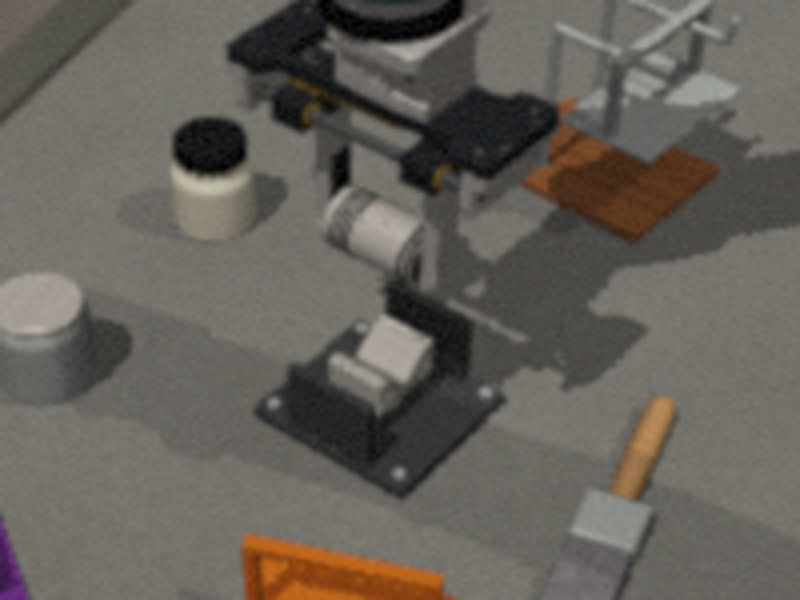

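The crop shows the barrel held level at (385,235) above the open V-block at (385,365). The cover is still hanging at the upper right, and the jar, tin and brush have not moved.

```bash
python3 -m handwheel '[[-0.25,0.05,2,0,0,0],[0,0,3,0,0,0],[0,0,2,0,0,0],[0,0,1,0,0,0],[0,0,0,0,0,0]]' |head -2
python3 -m handwheel '[[0,0,0,0,0,0],[0,0,0,0,0,0],[0,0,0,0,0,0]]' |head -4
python3 - <<'E'
from h import *
M=rot().as_matrix();print(np.degrees(np.arctan2(M[1,1],M[0,1])),M[2].round(4),to([.5475,.0063,.048]))
th=np.radians(-13.5);x=np.array([np.cos(th),np.sin(th)]);y=np.array([-x[1],x[0]]); c=[.5477,.0066]
e=ctrl.sense()['ee_pos'];im,d,P=grab('side');Q=P.reshape(-1,3); D=Q[:,:2]-c; X=D@x;Y=D@y;Z=Q[:,2]
K=(abs(X)<.028)&(abs(Y)<.03)&(Z>.068)&(Z<.11)
r=cv2.minAreaRect(np.c_[X[K],Y[K]].astype(np.float32)*1000);print(r,np.percentile(Z[K],98),e)
E
```

```text
clock: 17.97
ee_pos: [0.5449, 0.0062, 0.0615]
clock: 18.22
ee_pos: [0.5474, 0.0064, 0.0645]
tool_rot: [0.001, 0.786, 0.618, 0.001]
force: [-0.9, -0.2, -0.9]
-13.604003249258176 [ 8.0e-04  2.6e-03 -1.0e+00] [-0.01  0.01  1.65]
((-0.6127357482910156, 3.3558273315429688), (35.4066162109375, 55.95978927612305), 87.37235260009766) 0.1054312908175932 [0.54741495 0.00639132 0.06445697]
```

```bash
python3 -m handwheel '[[0,0,0.5,0,0,0],[0,0,0.5,0,0,0],[0,0,0.3,0,0,0],[0,0,0,0,0,0],[0,0,0,0,0,0]]' |head -4
python3 -m handwheel '[[0,0,0,0,0,0],[0,0,0,0,0,0],[0,0,0,0,0,0]]' |head -4
```

```text
clock: 18.68
ee_pos: [0.5463, 0.0066, 0.05]
tool_rot: [-0.0, 0.786, 0.619, 0.0]
force: [0.1, 0.7, 0.7]
clock: 18.93
ee_pos: [0.5464, 0.0066, 0.0503]
tool_rot: [-0.0, 0.786, 0.618, 0.0]
force: [0.0, 1.4, 0.9]
```

```bash
python3 -m handwheel '[[0,0,0.2,0,0,0],[0,0,0,0,0,0],[0,0,0,0,0,0],[0,0,0,0,0,0]]' |head -4
python3 -m handwheel '[[0,0,0.2,0,0,0],[0,0,0,0,0,0],[0,0,0,0,0,0],[0,0,0,0,0,0]]' |head -4
```

```text
clock: 19.27
ee_pos: [0.5464, 0.0066, 0.0482]
tool_rot: [-0.0, 0.786, 0.618, 0.0]
force: [0.2, 2.2, 3.2]
clock: 19.6
ee_pos: [0.5464, 0.0066, 0.0462]
tool_rot: [-0.0, 0.786, 0.618, 0.0]
force: [-0.3, 2.6, 3.6]
```

A lateral force of +2.6 N shows the barrel resting mostly on the -y face, so I nudge it toward +y.

```bash
python3 -m handwheel '[[0.1,0,0,0,0,0],[0,0,0,0,0,0],[0,0,0,0,0,0],[0,0,0,0,0,0]]' |head -4
python3 -c "
from h import *
s=ctrl.sense();print(rot().inv().apply(s['force']).round(2),s['moment'].round(3))"
python3 -m handwheel '[[0.1,0,0,0,0,0],[0,0,0,0,0,0],[0,0,0,0,0,0],[0,0,0,0,0,0]]' |head -4
python3 -c "
from h import *
s=ctrl.sense();print(rot().inv().apply(s['force']).round(2),s['moment'].round(3))"
```

```text
clock: 19.93
ee_pos: [0.5467, 0.0071, 0.0461]
tool_rot: [0.0, 0.786, 0.618, 0.0]
force: [0.3, 2.5, 2.1]
[ 2.46 -0.27 -2.07] [ 0.359 -0.176  0.023]
clock: 20.27
ee_pos: [0.5467, 0.0072, 0.0461]
tool_rot: [0.0, 0.786, 0.618, -0.0]
force: [0.5, -1.3, 2.6]
[-1.11  0.78 -2.65] [-0.398 -0.118  0.037]
```

```bash
python3 -m handwheel '[[-0.04,0,0.2,0,0,0],[0,0,0.2,0,0,0],[0,0,0.1,0,0,0],[0,0,0,0,0,0],[0,0,0,0,0,0]]' |head -4
python3 -m handwheel '[[0,0,0,0,0,0],[0,0,0,0,0,0],[0,0,0,0,0,0]]' |head -4
python3 - <<'E'
from h import *
s=ctrl.sense();print(rot().inv().apply(s['force']).round(2),s['moment'].round(3),s['width'],s['grasp_force'])
th=np.radians(-13.5);x=np.array([np.cos(th),np.sin(th)]);y=np.array([-x[1],x[0]]); c=[.5477,.0066]
for n in('side','top'):
    im,d,P=grab(n);Q=P.reshape(-1,3); D=Q[:,:2]-c; X=D@x;Y=D@y;Z=Q[:,2]
    K=(abs(X)<.019)&(Y>.0215)&(Y<.027)&(Z>.03)&(Z<.065); print(n,'edge+',K.sum(),np.median(Z[K]) if K.any() else 0)
    K=(abs(X)<.019)&(Y<-.0215)&(Y>-.027)&(Z>.03)&(Z<.065); print(n,'edge-',K.sum(),np.median(Z[K]) if K.any() else 0)
    K=(abs(X)<.027)&(abs(Y)<.017)&(Z>.065)&(Z<.09); 
    if K.sum()>20: print('barrel top',np.percentile(Z[K],98))
im,d=ctrl.camera('side');cv2.imwrite('pics/s5.png',cv2.resize(im[170:270,240:360],(720,600),interpolation=cv2.INTER_CUBIC)[...,::-1])
E
```

```text
clock: 20.68
ee_pos: [0.5467, 0.0073, 0.0412]
tool_rot: [0.0, 0.786, 0.618, -0.0]
force: [0.2, -1.7, 6.2]
clock: 20.93
ee_pos: [0.5467, 0.0073, 0.0412]
tool_rot: [0.0, 0.786, 0.618, -0.0]
force: [-0.6, -1.1, 6.7]
[-1.19 -0.35 -6.67] [-0.353 -0.003  0.057] 0.06362193623065412 45.00073850154877
side edge+ 46 0.049672456129472256
side edge- 0 0
barrel top 0.0817318849834975
top edge+ 0 0
top edge- 0 0
```

View pics/s5.png

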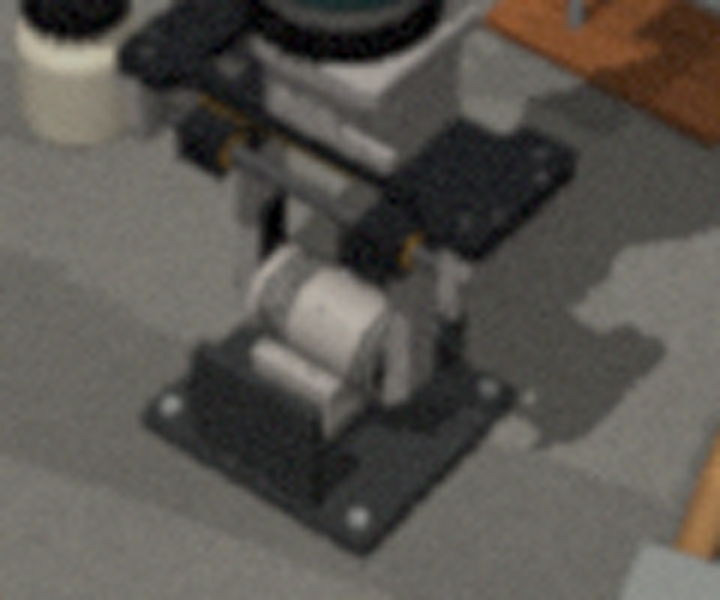

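The crop shows the barrel at (320,310) lying square in the V-block, and the block's near edge at (295,370) well down between the walls. The force (about 8 N), the block edge and the TCP height suggest it has sunk about 8.5 to 9 mm, so it needs about 1 mm more.

```bash
python3 -m handwheel '[[-0.05,0,0.1,0,0,0],[0,0,0,0,0,0],[0,0,0,0,0,0],[0,0,0,0,0,0],[0,0,0,0,0,0]]' |head -4
python3 -m handwheel '[[0,0,0,0,0,0],[0,0,0,0,0,0],[0,0,0,0,0,0],[0,0,0,0,0,0]]' |head -4
python3 - <<'E'
from h import *
s=ctrl.sense();print(rot().inv().apply(s['force']).round(2),s['moment'].round(3),s['width'],s['grasp_force'])
M=rot().as_matrix();print(np.degrees(np.arctan2(M[1,1],M[0,1])),M[2].round(4))
th=np.radians(-13.5);x=np.array([np.cos(th),np.sin(th)]);y=np.array([-x[1],x[0]]); c=[.5477,.006]
F=[]
for _ in range(6):
    im,d,P=grab('side');Q=P.reshape(-1,3); D=Q[:,:2]-c; X=D@x;Y=D@y;Z=Q[:,2]
    K=(abs(X)<.025)&(Y>.0215)&(Y<.0265)&(Z>.03)&(Z<.058); B=(abs(X)<.027)&(abs(Y)<.017)&(Z>.065)&(Z<.09)
    W=(abs(X)<.028)&(Y>.047)&(Y<.053)&(Z>.055)&(Z<.075)
    F.append([np.median(Z[K]),*np.percentile(X[K],[3,97]),np.percentile(Z[B],90),np.median(Z[W]),ctrl.sense()['force'][2],ctrl.sense()['force'][1]])
print(np.mean(F,0).round(4))
E
```

```text
clock: 21.5
ee_pos: [0.5467, 0.0073, 0.0403]
tool_rot: [0.0, 0.786, 0.618, 0.0]
force: [-0.1, 0.2, 7.7]
clock: 21.83
ee_pos: [0.5467, 0.0073, 0.0403]
tool_rot: [0.0, 0.786, 0.618, 0.0]
force: [-0.6, -1.7, 6.7]
[-1.83 -0.18 -6.68] [-0.269 -0.     0.086] 0.06371242168339808 45.00112295150757
-13.604574705585227 [ 0.e+00  5.e-04 -1.e+00]
[ 0.0496 -0.0192  0.0195  0.0801  0.0658  7.0407 -0.4708]
```

```bash
python3 -m handwheel '[[0,0,0.05,0,0,0],[0,0,0,0,0,0],[0,0,0,0,0,0],[0,0,0,0,0,0],[0,0,0,0,0,0]]' |head -4
python3 -m handwheel '[[0,0,0,0,0,0],[0,0,0,0,0,0],[0,0,0,0,0,0],[0,0,0,0,0,0],[0,0,0,0,0,0]]'
python3 -c "
from workcell import ctrl
print(ctrl.job_done())"
```

```text
clock: 22.55
ee_pos: [0.5467, 0.0072, 0.0399]
tool_rot: [0.0, 0.786, 0.618, 0.0]
force: [-0.4, -0.6, 6.7]
clock: 22.97
ee_pos: [0.5467, 0.0072, 0.0399]
tool_rot: [0.0, 0.786, 0.618, 0.0]
force: [-1.9, 0.0, 8.7]
width: 0.0638
grasp_force: 45.0
the job is handed in; nothing more can be done
None
```

I handed the job in at about 23 s: the cover hangs by its handle on the double hook, and the gripper is holding the barrel pressed in the V-block, sunk about 9.5–10 mm as estimated from force, TCP height and camera; the jar, tin and brush were not touched.

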